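Stand the balance ballast on its weighted end

ROBOT

A 6-joint arm with a two-finger parallel gripper is mounted at the origin on the work surface; the furniture and walls round the work are solid. World frame = base frame: x ahead of the robot, y to its left, z up, the work surface at z = 0. Lengths are in m, angles in rad, forces in N, time in s.
With the tool pointing down it reaches from about 0.3 to 0.775 m from the base axis. Payload 14.6 kg.
Tool frame: the origin (TCP) lies on the centre line of the jaws, within the pads' length; the fingertips stand ctrl.tcp_to_tips ahead of it and the grasp point (between the pads) lies 2 mm behind it (ctrl.tcp_to_tips is the distance from the TCP to the fingertips, in m); z points along the fingers, y is the line along which they close (so a half turn about z gives the same grasp; the last joint's range is limited). The gripper opens to 94 mm and grips with 3 to 60 N. Pads are 16 mm wide; open, the fingers measure 119 mm over their backs; the gripper's body (75 mm by 177 mm) begins 78 mm behind the grasp point.
Start: joints at [1.131, 0.3, 1.521, -0, 1.321, -0.067], TCP at [0.2, 0.512, 0.222] pointing down, gripper open.
Joint ranges: [-3.03, 3.03], [-0.79, 2.21], [0.23, 2.52], [-1.04, 4.18], [0, 3.07], [-2.55, 2.55]. Speed limits (rad/s): [2.22, 2.22, 2.57, 3.14, 3.14, 3.14].

INTERFACE

Orientations are given as [roll, pitch, yaw] about the fixed x, y, z axes, in that order (R = Rz(yaw) Ry(pitch) Rx(roll)).
In Python, from station import telemetry, viewer, hand_in, ctrl gives the robot as it stands.
- The arm moves only by the tool step_arm, never from a script. Its argument "plan" is a list of rows, each an object of numbers: "dx", "dy", "dz": the shift along the tool's x, y, z scaled (see below); "rx", "ry", "rz": the turn, a rotation vector about the tool's x, y, z scaled (see below); "claw": the closure, from 0 (fully open) to 1 (shut). In form: [{"dx": .., "dy": .., "dz": .., "rx": .., "ry": .., "rz": .., "claw": ..}, ...]. A call has 1 to 10 rows; each row shifts and turns the commanded pose from where the row before left it, along the tool's axes as they then stand; what a row does not reach is not made up. The controller multiplies each number of a shift by 0.1 m and each number of a turn by 90 degrees. A row lasts 1/10 s, in which the tool goes at most 50 mm and 8.59 degrees, less where a joint would pass 70% of its speed; a pose out of reach is approached as far as the arm can. A call with a number of a shift or a turn outside -1 to 1 is refused whole. A call with a gripper value outside its range is refused whole. The fingers move at their own pace and stop on an object; "grip_force" is the grip in N (left out, the last holds). Time passes only in rows, so rows that do not move let the fingers close. It gives the time, the measured TCP pose, the force, the opening and the grip force at its end, in the units of the state.
- telemetry.get_obs(): the state, without advancing time (a new reading comes with each control period).
- viewer.camera(name): name is "scene" or "top" or "wrist"; returns a dict with "img" (420x560x3 uint8, red, green, blue), "z_map" (420x560 float32, m along the optical axis (not along the pixel's ray), 0 where there is no reading), "fx", "fy", "cx", "cy" (pixels), "R" (3x3) and "t" (3): a world point X has camera coordinates R X + t; the wrist camera has in their place "tool_from_camera" (4x4, takes a point from camera to tool coordinates, whose origin is the TCP and whose axes are the flange's). Camera axes: x right, y down, z forward; pixel columns grow to the right and rows downward; lengths in m; the calibration is good to about 2 mm. A picture is of the moment at which its call begins: read the wrist's pose just before it.
- hand_in(): hands the job in; it is judged then, once.
Trained networks look in a picture, given as the dict that the camera call returned (one of the last four; its "shot" number tells which), for a name from the list of things; names that differ only in an ending like _2 or _b are one class to them, and where a whole thing is asked for, a point or a joint stands for the part that bears it (a point fixed in the world has none). Each returns a list of dicts, best first, with "score" (0 to 1); they miss things now and then, are a little off and sometimes report something else, mostly with a low value. They report only what shows in the picture. A call takes as long as a camera call. They do not tell look-alikes from the thing itself.
- viewer.recognise(target, picture): "rect" ([left, top, right, bottom] in pixels, round what is visible of it).
The state is a dict: "time_s": time; "qpos": joint angles; "joint_vel": joint speeds; "tau": joint torques, N m; "ee_pos": TCP position; "eef_rot": TCP orientation; "force": force on the tool from outside, world axes, zero at the start; "moment": the same for the moment, N m; "grip_width": finger opening in m; "grip_force": force on a finger pad.
Only numpy, scipy, OpenCV 4.12 (cv2) and the standard library are available. Lean on these libraries where they do the work, as an engineer would, in place of code of your own. Each camera call takes 0.05 s, during which the arm holds its last target. There are 200 camera calls.

TASK

The blue balance ballast lying on the bench looks the same at both ends, but one end is loaded. Find the heavy end by lifting the ballast at one end and feeling its weight, then stand it heavy end down in the middle of the round black rubber pad, so that it stays upright by itself. Never let go of it so that it drops or topples over, and leave the cup, beaker and bottle where they are.

Things in the scene. Friction and masses are not known exactly. Their poses are not given: they have to be found in the camera images.
- ballast: the balance ballast: blue square bar with grey end caps, 164 mm long, 44 x 44 mm, 0.47 to 0.67 kg, lying at any yaw. Origin at its middle, 22 mm above the bench; x along its length, y through the side bosses, z up when lying. A hidden weight (1 mm play) at the +x or -x end, never visible, puts the centre of mass 25 to 35 mm from the middle. Bosses at x = +52 and -52 mm
- ballast_middle (a point): the middle of the ballast, same point as its origin. Both ends are shallow domes (75 mm radius, 3 mm high): on the heavy end it stands and rolls back upright from tilts up to about 0.2 rad, coming to rest within about 0.05 rad of plumb; on the light end it topples
- boss_a (a point): midway between the pair of round steel bosses near the +x end: one on each side face, 12 mm diameter, standing out 6 mm, 56 mm over the pair. Pinched lightly (about 20 N) by such a pair, the ballast pivots between the fingers with some friction
- boss_b (a point): the same for the -x end. Lifted 15 mm by one pair, the other end still on the bench, the ballast bears on the gripper with about 0.35 of its weight at the light end or 0.8 at the heavy end, plus up to about 1 N of pivot friction at either
- pad: fixed round black rubber pad with a ring of yellow dashes, 120 mm diameter, 5 mm high; origin at the centre of its underside, z up. The ballast standing on it has its middle 87 mm above the bench
- cup: small white cup with a blue lid, 60 mm diameter, 56 mm high, a bystander; origin at the centre of its underside
- beaker: translucent beaker, 73 mm diameter, 118 mm high with the rod standing in it, a bystander; origin at the centre of its underside
- bottle: glass bottle with a white cap, 52 mm diameter, 106 mm high, a bystander; origin at the centre of its underside
Not all that is in view belongs to the job. What is shaped like the ballast but orange is not meant. There is more than one size of the pad; the job needs the larger.

How it is judged:
At the end, for the whole second after the job is handed in: The ballast stands by itself on the pad, its long axis within 0.12 rad of vertical, its middle 80 to 95 mm above the bench and within 35 mm of the pad's centre seen from above, at rest (under 0.03 m/s and 0.3 rad/s). It can stand so only on its heavy end (horizontal distance between ballast_middle and pad below 0.035 m and angle between the x axis of ballast and the z axis of pad, either way round below 0.12 rad and height (world z) of ballast_middle between 0.08 and 0.095 m and linear speed of ballast below 0.03 m/s and angular speed of ballast below 0.3 rad/s); the robot touches nothing.
It fails at once if the ballast dropped or toppled (faster than 0.6 m/s while the fingers do not hold it) (linear speed of ballast above 0.6 m/s and contact force between the fingers and ballast below 0.1 N).
It fails at once if the cup, beaker or bottle shifted more than 30 mm or tipped more than 0.4 rad (distance of any of cup, beaker, bottle from where it was at the start of the episode above 0.03 m or angle between any of cup, beaker, bottle's own z axis and vertical above 0.4 rad).
It also fails if it takes over 72 s, if anything falls off the work surface, if the arm or the gripper's body presses on something with over 40 N, if the wrist force passes 120 N, or if a joint passes its speed limit or range.

## Working session

There is one attempt and no reset: what is moved stays moved. The work goes in short steps, Python scripts to look and compute and a tool call to move; the robot and the scene stay as the last step left them, time stands still between calls to the robot, and variables do not carry over. Pictures are saved under pics/ and viewed, at most 10 in all, crops included, and the job is handed in when it is done.

Besides the shell and the picture viewer there is one more tool, called by a JSON object that holds its "name" and its "arguments", one argument or row to a line. step_arm: Moves the arm, as the interface text tells. Shifts and turns lie within -1 to 1; 1 stands for 0.1 m of shift or 90 degrees of turn. Its arguments: {"type":"object","properties":{"plan":{"type":"array"},"grip_force":{"type":"number"}},"required":["plan"]}

```bash
mkdir -p pics
cat > h.py <<'E'
import numpy as np, cv2
from station import telemetry, viewer, hand_in, ctrl
from scipy.spatial.transform import Rotation as Ro
def world(p,o=None):
    z=p["z_map"]; v,u=np.mgrid[:z.shape[0],:z.shape[1]]
    c=np.stack([(u-p["cx"])/p["fx"]*z,(v-p["cy"])/p["fy"]*z,z],-1)
    if "R" in p and p["R"] is not None: w=(c-p["t"])@np.array(p["R"])
    else:
        T=np.array(p["tool_from_camera"]); c=c@T[:3,:3].T+T[:3,3]
        w=c@Ro.from_euler("xyz",o["eef_rot"]).as_matrix().T+o["ee_pos"]
    w[z<=0]=np.nan
    return w
def save(p,n): cv2.imwrite(f"pics/{n}.png",p["img"][...,::-1])
E
python3 - <<'E'
from h import *
o=telemetry.get_obs(); print(o, ctrl.tcp_to_tips)
p=viewer.camera("top"); save(p,"top"); w=world(p)
for n in ["ballast","boss_a","pad","cup","beaker","bottle"]:
    for d in viewer.recognise(n,p)[:3]:
        l,t,r,b=map(int,d["rect"]); c=w[(t+b)//2,(l+r)//2]; print(n,round(d["score"],2),[l,t,r,b],c.round(3))
h=cv2.cvtColor(p["img"],cv2.COLOR_RGB2HSV)
np.save("hsv.npy",h);np.save("w.npy",w)
E
```

```text
{'time_s': 0.0, 'qpos': array([ 1.13139567e+00,  3.00479732e-01,  1.52157663e+00, -2.24272986e-06,
        1.32070339e+00, -6.65870986e-02]), 'joint_vel': array([ 1.92676595e-03, -8.57728439e-04,  1.25032821e-03,  5.16270136e-04,
        1.38480279e-03,  1.12348314e-05]), 'tau': array([ 1.69344908e-04, -5.31822038e+01, -3.52738917e+01,  7.08097452e-02,
        2.45916046e-02, -9.64189940e-05]), 'ee_pos': array([0.20022365, 0.5119997 , 0.22188347]), 'eef_rot': array([-3.14042800e+00, -7.54887638e-05,  2.76877960e+00]), 'force': array([-0.54897994,  0.33319325,  0.14767763]), 'moment': array([-0.04531282, -0.03954681, -0.01013207]), 'grip_force': 0.0, 'grip_width': 0.09398235179916661} 0.017
ballast 0.88 [202, 255, 250, 301] [0.211 0.263 0.048]
ballast 0.87 [315, 162, 370, 199] [ 0.482 -0.074  0.042]
boss_a 0.69 [200, 255, 250, 301] [0.211 0.267 0.043]
boss_a 0.65 [313, 160, 371, 200] [ 0.482 -0.074  0.042]
pad 0.83 [218, 168, 258, 209] [0.473 0.229 0.001]
pad 0.72 [274, 142, 304, 170] [0.564 0.076 0.007]
cup 0.93 [392, 203, 417, 223] [ 0.381 -0.242  0.059]
bottle 0.59 [137, 183, 160, 206] [0.449 0.474 0.077]
```

View pics/top.png

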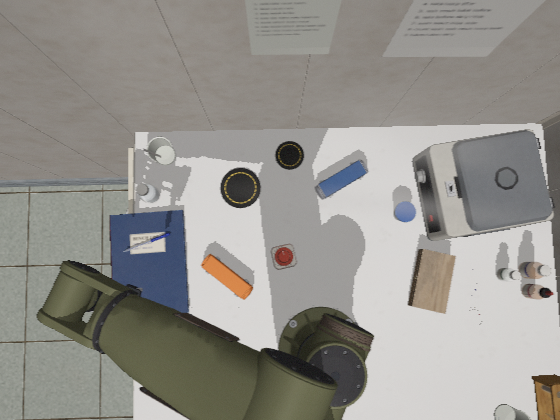

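The top view shows the blue ballast at about (342,180), the larger pad at (239,188), the smaller pad at (290,155), the orange decoy at (227,277) and the cup at (404,212). The bottle and beaker are at the left edge, around (149,193) and (161,151).

```bash
cat >> h.py <<'E'
def ballast(p,w):
    h=cv2.cvtColor(p["img"],cv2.COLOR_RGB2HSV)
    m=(h[...,0]>95)&(h[...,0]<125)&(h[...,1]>110)&(w[...,2]>.035)&(w[...,2]<.052)
    n,L,s,_=cv2.connectedComponentsWithStats(m.astype(np.uint8))
    for i in range(1,n):
        if s[i,4]>150:
            q=w[L==i]; r=cv2.minAreaRect((q[:,:2]*1000).astype(np.float32)); b=cv2.boxPoints(r)
            e=[b[1]-b[0],b[2]-b[1]]; e=max(e,key=np.linalg.norm)
            print("blue",s[i],np.round(r[0],1),np.round(r[1],1),"yaw",np.arctan2(e[1],e[0]),"z",np.median(q[:,2]))
def pad(p,w,c0,rad=.09):
    h=p["img"].max(-1); d=np.hypot(w[...,0]-c0[0],w[...,1]-c0[1])
    q=w[(d<rad)&(h<70)&(w[...,2]<.012)&(w[...,2]>.002)]
    (c,r)=cv2.minEnclosingCircle((q[:,:2]*1000).astype(np.float32)); print("pad",c,r,len(q),np.nanmedian(q[:,2]),"mean",q.mean(0))
E
python3 - <<'E'
from h import *
for c in ["top","scene"]:
    p=viewer.camera(c); save(p,c+"2"); w=world(p); print(c); ballast(p,w); pad(p,w,[.473,.229])
    for n in ["bottle","beaker"]:
        for d in viewer.recognise(n,p)[:1]:
            l,t,r,b=map(int,d["rect"]); print(n,d["score"],w[(t+b)//2,(l+r)//2])
E
```

```text
top
blue [320 161  46  27 536] [487.5 -74.4] [ 40.9 132.4] yaw -1.0627606 z 0.044424615777680525
pad (473.7873229980469, 222.53543090820312) 59.24445343017578 844 0.005518571828889596 mean [0.4729362  0.22180014 0.00573933]
bottle 0.9 [0.45565735 0.47476543 0.07289786]
beaker 0.93 [ 0.59302812  0.46193469 -0.0008679 ]
scene
blue [309 261  45  50 832] [488.9 -74.4] [ 42.5 135.2] yaw -1.0585685 z 0.04470458458035083
pad (476.9862365722656, 220.8563995361328) 59.1181755065918 824 0.006600958565742689 mean [0.47644748 0.21896235 0.00667225]
bottle 0.71 [0.46381476 0.4632101  0.07132432]
beaker 0.83 [0.58843709 0.47047928 0.02752935]
```

View pics/scene2.png

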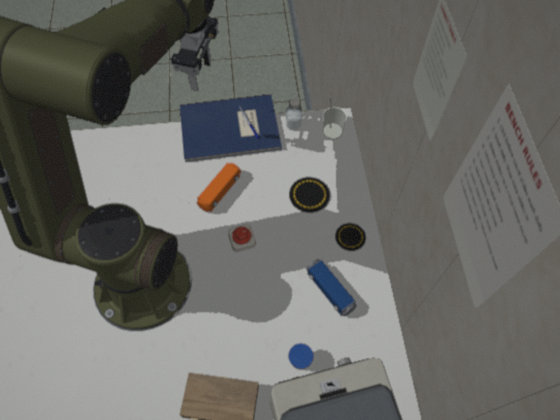

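{"name": "step_arm", "arguments": {
  "plan": [
    {"dx": -0.316, "dy": -0.291},
    {"dx": -0.316, "dy": -0.291},
    {"dx": -0.316, "dy": -0.291},
    {"dx": -0.316, "dy": -0.291},
    {"dx": -0.316, "dy": -0.291},
    {"dx": -0.316, "dy": -0.291},
    {"dx": -0.316, "dy": -0.291},
    {"dx": -0.316, "dy": -0.291},
    {"dx": -0.316, "dy": -0.291},
    {"dx": -0.316, "dy": -0.291}
  ]
}}

```text
$.plan[0]: bad value
```

{"name": "step_arm", "arguments": {
  "plan": [
    {"dx": -0.316, "dy": -0.291},
    {"dx": -0.316, "dy": -0.291},
    {"dx": -0.316, "dy": -0.291},
    {"dx": -0.316, "dy": -0.291},
    {"rz": 0.0876},
    {"rz": 0.0876},
    {"rz": 0.0876},
    {"rz": 0.0876},
    {"rz": 0.0876},
    {"rz": 0}
  ]
}}

```text
$.plan[0]: bad value
```

```bash
cat >> h.py <<'E'
def tool_delta(tgt,yawaxis):
    o=telemetry.get_obs(); R=Ro.from_euler("xyz",o["eef_rot"]).as_matrix()
    print("t",o["time_s"],"pos",o["ee_pos"].round(4),"rot",o["eef_rot"].round(4),"F",o["force"].round(2),"M",o["moment"].round(2))
    print("shift units",((np.array(tgt)-o["ee_pos"])@R/.1).round(3))
    a=np.arctan2(R[1,1],R[0,1])-(yawaxis-np.pi/2); a=(a+np.pi/2)%np.pi-np.pi/2
    print("rz units",round(a/(np.pi/2),4))
E
python3 - <<'E'
from h import *
o=telemetry.get_obs(); p=viewer.camera("wrist"); save(p,"wr1"); w=world(p,o); ballast(p,w)
tool_delta([.4626,-.0291,.1],-1.06)
E
```

```text
t 0.7 pos [0.2003 0.5122 0.2225] rot [ 3.1416 -0.      2.7688] F [ 0.01 -0.59  0.19] M [-0.02  0.04  0.03]
shift units [-4.414 -4.086  1.224]
rz units 0.4375
```

View pics/wr1.png

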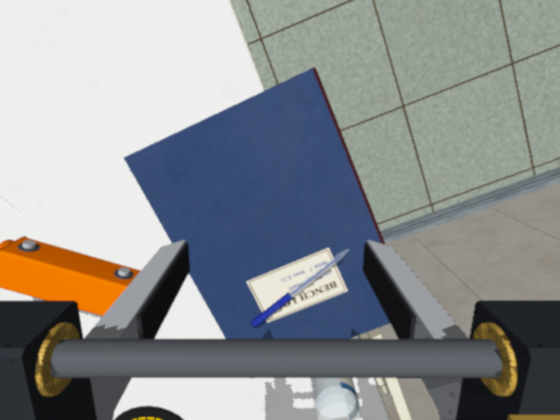

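The wrist view shows only the orange decoy (left, about (70,275)), because the move was refused: every row needs all its fields. I'll resend it with them.

{"name": "step_arm", "arguments": {
  "plan": [
    {"dx": -0.316, "dy": -0.291, "dz": 0, "rx": 0, "ry": 0, "rz": 0, "claw": 0},
    {"dx": -0.316, "dy": -0.291, "dz": 0, "rx": 0, "ry": 0, "rz": 0, "claw": 0},
    {"dx": -0.316, "dy": -0.291, "dz": 0, "rx": 0, "ry": 0, "rz": 0, "claw": 0},
    {"dx": -0.316, "dy": -0.291, "dz": 0, "rx": 0, "ry": 0, "rz": 0, "claw": 0},
    {"dx": -0.316, "dy": -0.291, "dz": 0, "rx": 0, "ry": 0, "rz": 0, "claw": 0},
    {"dx": -0.316, "dy": -0.291, "dz": 0, "rx": 0, "ry": 0, "rz": 0, "claw": 0},
    {"dx": -0.316, "dy": -0.291, "dz": 0, "rx": 0, "ry": 0, "rz": 0, "claw": 0},
    {"dx": -0.316, "dy": -0.291, "dz": 0, "rx": 0, "ry": 0, "rz": 0, "claw": 0},
    {"dx": -0.316, "dy": -0.291, "dz": 0, "rx": 0, "ry": 0, "rz": 0, "claw": 0},
    {"dx": -0.316, "dy": -0.291, "dz": 0, "rx": 0, "ry": 0, "rz": 0, "claw": 0}
  ]
}}

```text
time_s: 1.7
ee_pos: [0.3891, 0.1244, 0.2228]
eef_rot: [3.141, 0.001, 2.769]
force: [0.3, 1.4, 0.3]
grip_width: 0.0938
grip_force: 0.0
```

{"name": "step_arm", "arguments": {
  "plan": [
    {"dx": -0.316, "dy": -0.291, "dz": 0, "rx": 0, "ry": 0, "rz": 0, "claw": 0},
    {"dx": -0.316, "dy": -0.291, "dz": 0, "rx": 0, "ry": 0, "rz": 0, "claw": 0},
    {"dx": -0.316, "dy": -0.291, "dz": 0, "rx": 0, "ry": 0, "rz": 0, "claw": 0},
    {"dx": -0.316, "dy": -0.291, "dz": 0, "rx": 0, "ry": 0, "rz": 0, "claw": 0},
    {"dx": 0, "dy": 0, "dz": 0, "rx": 0, "ry": 0, "rz": 0.0876, "claw": 0},
    {"dx": 0, "dy": 0, "dz": 0, "rx": 0, "ry": 0, "rz": 0.0876, "claw": 0},
    {"dx": 0, "dy": 0, "dz": 0, "rx": 0, "ry": 0, "rz": 0.0876, "claw": 0},
    {"dx": 0, "dy": 0, "dz": 0, "rx": 0, "ry": 0, "rz": 0.0876, "claw": 0},
    {"dx": 0, "dy": 0, "dz": 0, "rx": 0, "ry": 0, "rz": 0.0876, "claw": 0},
    {"dx": 0, "dy": 0, "dz": 0, "rx": 0, "ry": 0, "rz": 0, "claw": 0}
  ]
}}

```text
time_s: 2.7
ee_pos: [0.4639, -0.0283, 0.2225]
eef_rot: [3.142, 0.0, 2.078]
force: [-0.4, -1.1, -0.3]
grip_width: 0.094
grip_force: 0.0
```

Run:
```python
from h import *
o=telemetry.get_obs(); p=viewer.camera("wrist"); save(p,"wr2"); w=world(p,o); ballast(p,w)
tool_delta([.4626,-.0291,.1],-1.06)
for d in viewer.recognise("boss_a",p)[:4]: print(d)
```

```text
blue [ 254  173   44  127 5211] [490.4 -73. ] [ 42.3 136.9] yaw -1.0583249 z 0.04309528654015565
t 2.75 pos [ 0.4639 -0.0283  0.2225] rot [3.1415e+00 1.0000e-04 2.0837e+00] F [-0.26 -0.37 -0.49] M [-0.05  0.06  0.02]
shift units [-0.    -0.016  1.225]
rz units 0.0013
{'rect': [248.3, 151.8, 305.1, 307.7], 'score': 0.88}
```

View pics/wr2.png

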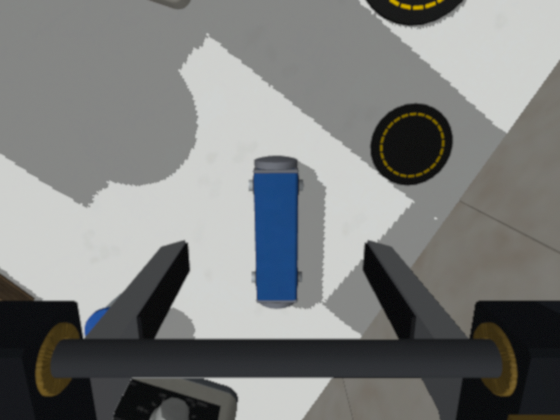

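The bosses show at rows 185 and 276, and the bar is centred at column 276. The TCP is above the near boss pair, so I'll descend and pinch lightly.

{"name": "step_arm", "arguments": {
  "plan": [
    {"dx": 0, "dy": 0, "dz": 0.4, "rx": 0, "ry": 0, "rz": 0, "claw": 0},
    {"dx": 0, "dy": 0, "dz": 0.4, "rx": 0, "ry": 0, "rz": 0, "claw": 0},
    {"dx": 0, "dy": 0, "dz": 0.4, "rx": 0, "ry": 0, "rz": 0, "claw": 0},
    {"dx": 0, "dy": 0, "dz": 0.4, "rx": 0, "ry": 0, "rz": 0, "claw": 0},
    {"dx": 0, "dy": 0, "dz": 0.2, "rx": 0, "ry": 0, "rz": 0, "claw": 0},
    {"dx": 0, "dy": 0, "dz": 0.2, "rx": 0, "ry": 0, "rz": 0, "claw": 0},
    {"dx": 0, "dy": 0, "dz": 0.01, "rx": 0, "ry": 0, "rz": 0, "claw": 0},
    {"dx": 0, "dy": 0, "dz": 0, "rx": 0, "ry": 0, "rz": 0, "claw": 0},
    {"dx": 0, "dy": 0, "dz": 0, "rx": 0, "ry": 0, "rz": 0, "claw": 0}
  ],
  "grip_force": 20
}}

```text
time_s: 3.7
ee_pos: [0.4646, -0.0284, 0.0225]
eef_rot: [3.14, 0.001, 2.082]
force: [-0.1, 0.3, 0.1]
grip_width: 0.0942
grip_force: 0.0
```

```bash
cat >> h.py <<'E'
def feel(n=8):
    F=[]
    for _ in range(n):
        viewer.camera("wrist"); o=telemetry.get_obs(); F.append(np.r_[o["force"],o["moment"]])
    print("F,M mean",np.mean(F,0).round(2),"sd",np.std(F,0).round(2)); print("pos",o["ee_pos"].round(4),"gw",o["grip_width"],"gf",o["grip_force"],"t",o["time_s"])
E
python3 - <<'E'
from h import *
feel()
E
```

```text
F,M mean [ 0.14  0.09  0.15 -0.06  0.03  0.01] sd [0.43 0.37 0.41 0.02 0.03 0.02]
pos [ 0.464  -0.0283  0.0217] gw 0.0941371374482727 gf 0.0 t 4.1
```

{"name": "step_arm", "arguments": {
  "plan": [
    {"dx": 0, "dy": 0, "dz": 0, "rx": 0, "ry": 0, "rz": 0, "claw": 1},
    {"dx": 0, "dy": 0, "dz": 0, "rx": 0, "ry": 0, "rz": 0, "claw": 1},
    {"dx": 0, "dy": 0, "dz": 0, "rx": 0, "ry": 0, "rz": 0, "claw": 1},
    {"dx": 0, "dy": 0, "dz": 0, "rx": 0, "ry": 0, "rz": 0, "claw": 1},
    {"dx": 0, "dy": 0, "dz": 0, "rx": 0, "ry": 0, "rz": 0, "claw": 1},
    {"dx": 0, "dy": 0, "dz": 0, "rx": 0, "ry": 0, "rz": 0, "claw": 1},
    {"dx": 0, "dy": 0, "dz": 0, "rx": 0, "ry": 0, "rz": 0, "claw": 1},
    {"dx": 0, "dy": 0, "dz": 0, "rx": 0, "ry": 0, "rz": 0, "claw": 1}
  ],
  "grip_force": 20
}}

```text
time_s: 4.9
ee_pos: [0.4639, -0.0283, 0.0214]
eef_rot: [-3.142, -0.0, 2.081]
force: [-0.0, -0.3, 0.0]
grip_width: 0.0555
grip_force: 20.0
```

Width is 55.5 mm, so the pads are on the bosses. Lift 15 mm and feel.

{"name": "step_arm", "arguments": {
  "plan": [
    {"dx": 0, "dy": 0, "dz": -0.05, "rx": 0, "ry": 0, "rz": 0, "claw": 1},
    {"dx": 0, "dy": 0, "dz": -0.05, "rx": 0, "ry": 0, "rz": 0, "claw": 1},
    {"dx": 0, "dy": 0, "dz": -0.05, "rx": 0, "ry": 0, "rz": 0, "claw": 1},
    {"dx": 0, "dy": 0, "dz": 0, "rx": 0, "ry": 0, "rz": 0, "claw": 1},
    {"dx": 0, "dy": 0, "dz": 0, "rx": 0, "ry": 0, "rz": 0, "claw": 1}
  ]
}}

```text
time_s: 5.4
ee_pos: [0.4639, -0.0283, 0.0365]
eef_rot: [3.141, 0.0, 2.081]
force: [-0.2, 0.6, -5.2]
grip_width: 0.0556
grip_force: 20.0
```

Run:
```python
from h import *
feel(12)
```

```text
F,M mean [-0.26  0.16 -5.34  0.04  0.09 -0.01] sd [0.23 0.51 0.48 0.02 0.01 0.03]
pos [ 0.4639 -0.0283  0.0364] gw 0.05561977537971123 gf 19.999226331710815 t 6.0
```

The gripper bears about 5.5 N. A light end could give at most about 3.3 N, so this is the heavy end. I'll lower it, release, and move to the other boss pair, first checking the room for the gripper body there.

{"name": "step_arm", "arguments": {
  "plan": [
    {"dx": 0, "dy": 0, "dz": 0.05, "rx": 0, "ry": 0, "rz": 0, "claw": 1},
    {"dx": 0, "dy": 0, "dz": 0.05, "rx": 0, "ry": 0, "rz": 0, "claw": 1},
    {"dx": 0, "dy": 0, "dz": 0.05, "rx": 0, "ry": 0, "rz": 0, "claw": 1},
    {"dx": 0, "dy": 0, "dz": 0, "rx": 0, "ry": 0, "rz": 0, "claw": 1},
    {"dx": 0, "dy": 0, "dz": 0, "rx": 0, "ry": 0, "rz": 0, "claw": 0},
    {"dx": 0, "dy": 0, "dz": 0, "rx": 0, "ry": 0, "rz": 0, "claw": 0},
    {"dx": 0, "dy": 0, "dz": 0, "rx": 0, "ry": 0, "rz": 0, "claw": 0},
    {"dx": 0, "dy": 0, "dz": 0, "rx": 0, "ry": 0, "rz": 0, "claw": 0},
    {"dx": 0, "dy": 0, "dz": 0, "rx": 0, "ry": 0, "rz": 0, "claw": 0}
  ]
}}

```text
time_s: 6.9
ee_pos: [0.464, -0.0283, 0.0215]
eef_rot: [3.141, 0.0, 2.081]
force: [-0.4, 1.0, 0.2]
grip_width: 0.0921
grip_force: 0.0
```

Run:
```python
from h import *
o=telemetry.get_obs(); print(o["grip_width"])
w=np.load("w.npy"); d=w[...,:2]-[.515,-.119]; u=np.array([.49,-.872]); n=np.array([.872,.49])
a,b=d@u,d@n; q=(w[...,2]>.055)&(abs(b)<.12)&(a>-.05)&(a<.2)
print("nearest tall points along axis:",np.sort(a[q])[:5], w[q][np.argsort(a[q])[:3]])
p=viewer.camera("wrist"); ballast(p,world(p,o))
tool_delta([.515,-.1188,.0215],-1.0585)
```

```text
0.09207637223167327
nearest tall points along axis: [0.05833141 0.05869465 0.05917943 0.0594258  0.05960342] [[ 0.64811774 -0.11109142  0.59360545]
 [ 0.64817815 -0.11147403  0.64863867]
 [ 0.64837491 -0.1119194   0.62002082]]
blue [ 226  259  100   80 7676] [466.9 -30.9] [43.5 40.9] yaw 0.4933268 z 0.04320451956651557
blue [ 232  378   89   42 3649] [493.1 -77.2] [42.4 27.4] yaw 0.51089066 z 0.04313064142759425
t 6.95 pos [ 0.464  -0.0283  0.0215] rot [3.1414e+00 1.0000e-04 2.0808e+00] F [-0.05  0.54  0.38] M [-0.04  0.05  0.02]
shift units [-1.038  0.003  0.   ]
rz units -0.0014
```

{"name": "step_arm", "arguments": {
  "plan": [
    {"dx": -0.208, "dy": 0, "dz": 0, "rx": 0, "ry": 0, "rz": 0, "claw": 0},
    {"dx": -0.208, "dy": 0, "dz": 0, "rx": 0, "ry": 0, "rz": 0, "claw": 0},
    {"dx": -0.208, "dy": 0, "dz": 0, "rx": 0, "ry": 0, "rz": 0, "claw": 0},
    {"dx": -0.208, "dy": 0, "dz": 0, "rx": 0, "ry": 0, "rz": 0, "claw": 0},
    {"dx": -0.208, "dy": 0.003, "dz": 0, "rx": 0, "ry": 0, "rz": 0, "claw": 0},
    {"dx": 0, "dy": 0, "dz": 0, "rx": 0, "ry": 0, "rz": 0, "claw": 0},
    {"dx": 0, "dy": 0, "dz": 0, "rx": 0, "ry": 0, "rz": 0, "claw": 0}
  ]
}}

```text
time_s: 7.65
ee_pos: [0.5146, -0.1188, 0.0212]
eef_rot: [-3.141, -0.0, 2.08]
force: [0.4, 0.3, 0.0]
grip_width: 0.0942
grip_force: 0.0
```

{"name": "step_arm", "arguments": {
  "plan": [
    {"dx": 0, "dy": 0, "dz": 0, "rx": 0, "ry": 0, "rz": 0, "claw": 1},
    {"dx": 0, "dy": 0, "dz": 0, "rx": 0, "ry": 0, "rz": 0, "claw": 1},
    {"dx": 0, "dy": 0, "dz": 0, "rx": 0, "ry": 0, "rz": 0, "claw": 1},
    {"dx": 0, "dy": 0, "dz": 0, "rx": 0, "ry": 0, "rz": 0, "claw": 1},
    {"dx": 0, "dy": 0, "dz": 0, "rx": 0, "ry": 0, "rz": 0, "claw": 1},
    {"dx": 0, "dy": 0, "dz": 0, "rx": 0, "ry": 0, "rz": 0, "claw": 1},
    {"dx": 0, "dy": 0, "dz": -0.05, "rx": 0, "ry": 0, "rz": 0, "claw": 1},
    {"dx": 0, "dy": 0, "dz": -0.1, "rx": 0, "ry": 0, "rz": 0, "claw": 1},
    {"dx": 0, "dy": 0, "dz": 0, "rx": 0, "ry": 0, "rz": 0, "claw": 1},
    {"dx": 0, "dy": 0, "dz": 0, "rx": 0, "ry": 0, "rz": 0, "claw": 1}
  ],
  "grip_force": 20
}}

```text
time_s: 8.65
ee_pos: [0.5153, -0.1193, 0.037]
eef_rot: [3.141, 0.001, 2.081]
force: [1.2, -1.5, -1.7]
grip_width: 0.0556
grip_force: 20.0
```

Run:
```python
from h import *
feel(10)
```

```text
F,M mean [ 1.43 -1.74 -2.01 -0.37 -0.26 -0.04] sd [0.65 0.45 0.45 0.03 0.04 0.03]
pos [ 0.515  -0.119   0.0364] gw 0.055673285581247144 gf 19.9997216463089 t 9.15
```

About 2.2 N here confirms this is the light end. I'll swing the bar up along an arc about the heavy end, then lift it clear.

{"name": "step_arm", "arguments": {
  "plan": [
    {"dx": 0.037, "dy": 0, "dz": -0.071, "rx": 0, "ry": 0, "rz": 0, "claw": 1},
    {"dx": 0.037, "dy": 0, "dz": -0.071, "rx": 0, "ry": 0, "rz": 0, "claw": 1},
    {"dx": 0.037, "dy": 0, "dz": -0.071, "rx": 0, "ry": 0, "rz": 0, "claw": 1},
    {"dx": 0.037, "dy": 0, "dz": -0.071, "rx": 0, "ry": 0, "rz": 0, "claw": 1},
    {"dx": 0.074, "dy": 0, "dz": -0.09, "rx": 0, "ry": 0, "rz": 0, "claw": 1},
    {"dx": 0.074, "dy": 0, "dz": -0.09, "rx": 0, "ry": 0, "rz": 0, "claw": 1},
    {"dx": 0.074, "dy": 0, "dz": -0.09, "rx": 0, "ry": 0, "rz": 0, "claw": 1},
    {"dx": 0.074, "dy": 0, "dz": -0.09, "rx": 0, "ry": 0, "rz": 0, "claw": 1},
    {"dx": 0.1, "dy": 0, "dz": -0.06, "rx": 0, "ry": 0, "rz": 0, "claw": 1},
    {"dx": 0.1, "dy": 0, "dz": -0.06, "rx": 0, "ry": 0, "rz": 0, "claw": 1}
  ]
}}

```text
time_s: 10.15
ee_pos: [0.4837, -0.0624, 0.114]
eef_rot: [3.14, 0.002, 2.081]
force: [0.9, -3.7, 3.3]
grip_width: 0.0552
grip_force: 20.0
```

{"name": "step_arm", "arguments": {
  "plan": [
    {"dx": 0.1, "dy": 0, "dz": -0.06, "rx": 0, "ry": 0, "rz": 0, "claw": 1},
    {"dx": 0.1, "dy": 0, "dz": -0.06, "rx": 0, "ry": 0, "rz": 0, "claw": 1},
    {"dx": 0.11, "dy": 0, "dz": -0.03, "rx": 0, "ry": 0, "rz": 0, "claw": 1},
    {"dx": 0.11, "dy": 0, "dz": -0.03, "rx": 0, "ry": 0, "rz": 0, "claw": 1},
    {"dx": 0.12, "dy": 0, "dz": -0.03, "rx": 0, "ry": 0, "rz": 0, "claw": 1},
    {"dx": 0.08, "dy": 0, "dz": -0.05, "rx": 0, "ry": 0, "rz": 0, "claw": 1},
    {"dx": 0, "dy": 0, "dz": -0.2, "rx": 0, "ry": 0, "rz": 0, "claw": 1},
    {"dx": 0, "dy": 0, "dz": -0.3, "rx": 0, "ry": 0, "rz": 0, "claw": 1},
    {"dx": 0, "dy": 0, "dz": 0, "rx": 0, "ry": 0, "rz": 0, "claw": 1},
    {"dx": 0, "dy": 0, "dz": 0, "rx": 0, "ry": 0, "rz": 0, "claw": 1}
  ]
}}

```text
time_s: 11.15
ee_pos: [0.453, -0.0085, 0.1883]
eef_rot: [3.141, 0.0, 2.081]
force: [0.2, -0.2, -5.7]
grip_width: 0.0557
grip_force: 20.0
```

```bash
cat >> h.py <<'E'
def axis(p,w,zmin=.03):
    h=cv2.cvtColor(p["img"],cv2.COLOR_RGB2HSV); o=telemetry.get_obs()
    m=(h[...,0]>100)&(h[...,0]<125)&(h[...,1]>130)&(w[...,2]>zmin)&(np.linalg.norm(w-o["ee_pos"],axis=-1)<.17)
    q=w[m]; c=q.mean(0); print("n",len(q),"c",c,"min",q.min(0),"max",q.max(0))
    print("per height xy:")
    for z in np.arange(zmin,.3,.02):
        k=q[(q[:,2]>=z)&(q[:,2]<z+.02)]
        if len(k)>8: print(round(z+.01,3),k.mean(0).round(4),k.min(0).round(3),k.max(0).round(3))
E
python3 - <<'E'
from h import *
feel(2); tool_delta([.475,.2215,.2],-1.0585)
p=viewer.camera("scene"); save(p,"sc3"); axis(p,world(p))
E
```

```text
F,M mean [-0.43 -0.59 -5.79 -0.04  0.03 -0.  ] sd [1.09 0.08 0.36 0.02 0.   0.  ]
pos [ 0.4526 -0.0085  0.1874] gw 0.0558112450643721 gf 19.999279975891113 t 11.25
t 11.25 pos [ 0.4526 -0.0085  0.1874] rot [-3.1397e+00 -1.4000e-03  2.0807e+00] F [ 0.66 -0.5  -6.16] M [-0.06  0.03  0.  ]
shift units [ 1.898  1.318 -0.126]
rz units -0.0015
n 138 c [ 0.443456   -0.02372788  0.13326455] min [ 0.4228153  -0.03946742  0.08287903] max [0.47133405 0.00115625 0.19449577]
per height xy:
0.1 [ 0.4379 -0.0155  0.1025] [ 0.423 -0.026  0.092] [0.463 0.001 0.109]
0.12 [ 0.4409 -0.021   0.1203] [ 0.429 -0.029  0.11 ] [ 0.464 -0.007  0.129]
0.14 [ 0.4453 -0.0256  0.1394] [ 0.434 -0.032  0.13 ] [ 0.466 -0.018  0.148]
0.16 [ 0.4491 -0.0297  0.1607] [ 0.438 -0.036  0.15 ] [ 0.469 -0.023  0.169]
0.18 [ 0.4501 -0.0335  0.1788] [ 0.442 -0.039  0.17 ] [ 0.471 -0.025  0.188]
```

View pics/sc3.png

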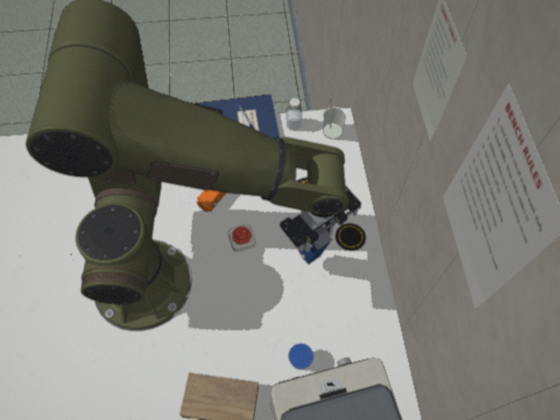

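The scene view shows the bar hanging under the gripper near (315,252), with its bottom about 0.27 rad towards tool +x. I'll carry it over the pad, tilt the tool to compensate, and measure again.

{"name": "step_arm", "arguments": {
  "plan": [
    {"dx": 0.1, "dy": 0.07, "dz": 0, "rx": 0, "ry": 0, "rz": 0, "claw": 1},
    {"dx": 0.21, "dy": 0.146, "dz": 0, "rx": 0, "ry": 0, "rz": 0, "claw": 1},
    {"dx": 0.21, "dy": 0.146, "dz": 0, "rx": 0, "ry": 0, "rz": 0, "claw": 1},
    {"dx": 0.21, "dy": 0.146, "dz": 0, "rx": 0, "ry": 0, "rz": 0, "claw": 1},
    {"dx": 0.21, "dy": 0.146, "dz": 0, "rx": 0, "ry": 0, "rz": 0, "claw": 1},
    {"dx": 0.21, "dy": 0.146, "dz": 0, "rx": 0, "ry": 0, "rz": 0, "claw": 1},
    {"dx": 0.21, "dy": 0.146, "dz": 0, "rx": 0, "ry": 0, "rz": 0, "claw": 1},
    {"dx": 0.21, "dy": 0.146, "dz": 0, "rx": 0, "ry": 0, "rz": 0, "claw": 1},
    {"dx": 0.21, "dy": 0.146, "dz": 0, "rx": 0, "ry": 0, "rz": 0, "claw": 1},
    {"dx": 0.12, "dy": 0.08, "dz": 0, "rx": 0, "ry": 0, "rz": 0, "claw": 1}
  ]
}}

```text
time_s: 12.3
ee_pos: [0.475, 0.2237, 0.1881]
eef_rot: [-3.141, -0.001, 2.082]
force: [-0.3, 0.3, -4.7]
grip_width: 0.0558
grip_force: 20.0
```

{"name": "step_arm", "arguments": {
  "plan": [
    {"dx": 0, "dy": 0, "dz": 0, "rx": 0, "ry": -0.03, "rz": 0, "claw": 1},
    {"dx": 0, "dy": 0, "dz": 0, "rx": 0, "ry": -0.04, "rz": 0, "claw": 1},
    {"dx": 0, "dy": 0, "dz": 0, "rx": 0, "ry": -0.04, "rz": 0, "claw": 1},
    {"dx": 0, "dy": 0, "dz": 0, "rx": 0, "ry": -0.04, "rz": 0, "claw": 1},
    {"dx": 0, "dy": 0, "dz": 0, "rx": 0, "ry": 0, "rz": 0, "claw": 1},
    {"dx": 0, "dy": 0, "dz": 0, "rx": 0, "ry": 0, "rz": 0, "claw": 1}
  ]
}}

```text
time_s: 12.9
ee_pos: [0.4752, 0.2219, 0.1885]
eef_rot: [-3.141, 0.233, 2.081]
force: [-0.1, 0.1, -5.5]
grip_width: 0.056
grip_force: 20.0
```

Run:
```python
from h import *
o=telemetry.get_obs(); p=viewer.camera("wrist"); save(p,"wr4"); w=world(p,o); axis(p,w)
tool_delta([.475,.2215,.14],-1.0585)
p=viewer.camera("scene"); save(p,"sc4"); axis(p,world(p))
p=viewer.camera("top"); save(p,"top4"); axis(p,world(p))
```

```text
n 6733 c [0.46881513 0.23520192 0.15489707] min [0.41165732 0.21531773 0.06823259] max [0.49332914 0.24866722 0.28560516]
per height xy:
0.06 [0.4696 0.226  0.0695] [0.458 0.219 0.068] [0.488 0.237 0.07 ]
0.08 [0.4722 0.2288 0.0805] [0.454 0.215 0.07 ] [0.493 0.239 0.09 ]
0.1 [0.4712 0.2305 0.1006] [0.453 0.217 0.09 ] [0.491 0.24  0.11 ]
0.12 [0.4703 0.2322 0.1203] [0.453 0.22  0.11 ] [0.49  0.242 0.13 ]
0.14 [0.4696 0.234  0.1404] [0.452 0.222 0.13 ] [0.488 0.244 0.15 ]
0.16 [0.4687 0.2357 0.1603] [0.451 0.224 0.15 ] [0.487 0.246 0.17 ]
0.18 [0.4678 0.2375 0.1805] [0.45  0.226 0.17 ] [0.486 0.248 0.19 ]
0.2 [0.467  0.2388 0.1966] [0.45  0.227 0.19 ] [0.486 0.249 0.203]
t 12.95 pos [0.4755 0.2216 0.1886] rot [-3.1412  0.2338  2.0808] F [-0.12 -0.29 -4.77] M [0.18 0.12 0.02]
shift units [ 0.114 -0.004  0.473]
rz units -0.0015
n 471 c [0.4820733  0.19441845 0.14028662] min [0.45665106 0.17725223 0.07186157] max [0.51085816 0.21559215 0.20546291]
per height xy:
0.08 [0.4889 0.189  0.0831] [0.457 0.177 0.072] [0.511 0.213 0.09 ]
0.1 [0.4818 0.1918 0.0995] [0.457 0.179 0.09 ] [0.506 0.216 0.108]
0.12 [0.48   0.1942 0.1196] [0.458 0.182 0.11 ] [0.506 0.215 0.13 ]
0.14 [0.4804 0.1952 0.1399] [0.457 0.182 0.13 ] [0.504 0.213 0.15 ]
0.16 [0.4818 0.1955 0.1599] [0.461 0.186 0.15 ] [0.503 0.205 0.17 ]
0.18 [0.4826 0.1962 0.1794] [0.462 0.186 0.17 ] [0.502 0.207 0.189]
0.2 [0.4829 0.1975 0.197 ] [0.465 0.188 0.19 ] [0.501 0.208 0.205]
n 19 c [0.48685422 0.19360856 0.13668275] min [0.46592501 0.1863324  0.09769555] max [0.5008459  0.20131391 0.17449106]
per height xy:
```

View pics/wr4.png

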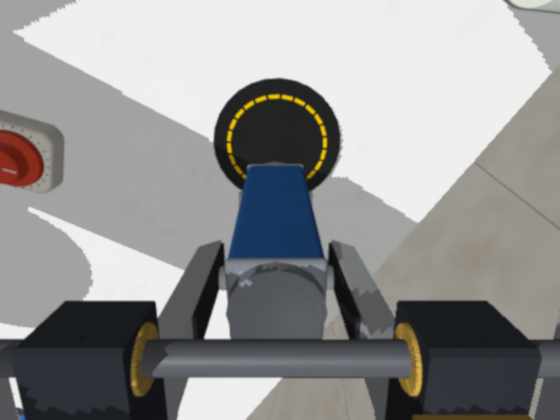

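The wrist view shows the pad at about (278,138) and the bar's +x face and top cap below it. From the depth of that face, the bar is now about 0.1 rad over-corrected. I'll turn back 0.06 units and lower 44 mm.

{"name": "step_arm", "arguments": {
  "plan": [
    {"dx": 0, "dy": 0, "dz": 0, "rx": 0, "ry": 0.03, "rz": 0, "claw": 1},
    {"dx": 0, "dy": 0, "dz": 0, "rx": 0, "ry": 0.03, "rz": 0, "claw": 1},
    {"dx": 0.02, "dy": 0, "dz": 0.14, "rx": 0, "ry": 0, "rz": 0, "claw": 1},
    {"dx": 0.02, "dy": 0, "dz": 0.14, "rx": 0, "ry": 0, "rz": 0, "claw": 1},
    {"dx": 0.014, "dy": 0, "dz": 0.1, "rx": 0, "ry": 0, "rz": 0, "claw": 1},
    {"dx": 0.008, "dy": 0, "dz": 0.06, "rx": 0, "ry": 0, "rz": 0, "claw": 1},
    {"dx": 0, "dy": 0, "dz": 0, "rx": 0, "ry": 0, "rz": 0, "claw": 1},
    {"dx": 0, "dy": 0, "dz": 0, "rx": 0, "ry": 0, "rz": 0, "claw": 1}
  ]
}}

```text
time_s: 13.85
ee_pos: [0.4758, 0.2215, 0.1449]
eef_rot: [3.141, 0.141, 2.081]
force: [0.7, 0.1, -4.4]
grip_width: 0.0557
grip_force: 20.0
```

```bash
cat >> h.py <<'E'
def face(p,w):
    h=cv2.cvtColor(p["img"],cv2.COLOR_RGB2HSV)
    m=(h[...,0]>100)&(h[...,0]<125)&(h[...,1]>130); m[:, :180]=0; m[:,380:]=0; m[330:]=0
    q=w[m&(w[...,2]>.03)&(w[...,2]<.15)]; q=q[np.isfinite(q).all(1)]
    a=np.linalg.lstsq(np.c_[q[:,2],np.ones(len(q))],q[:,:2]@[-.49,.872],rcond=None)[0]
    b=np.linalg.lstsq(np.c_[q[:,2],np.ones(len(q))],q[:,:2]@[.872,.49],rcond=None)[0]
    print("n",len(q),"slope along toolx",a[0].round(3),"along y",b[0].round(3),"mid face at z.087",(a[0]*.087+a[1])*np.array([-.49,.872])+(b[0]*.087+b[1])*np.array([.872,.49]),"top z",q[:,2].max())
E
python3 - <<'E'
from h import *
feel(4); o=telemetry.get_obs(); p=viewer.camera("wrist"); w=world(p,o); face(p,w); pad(p,w,[.475,.2215]); tool_delta([.475,.2215,.1385],-1.0585)
E
```

```text
F,M mean [ 0.01  0.   -5.19  0.18  0.14  0.  ] sd [0.17 0.33 0.31 0.02 0.01 0.01]
pos [0.4757 0.2216 0.1449] gw 0.055629961420726765 gf 19.999435544013977 t 14.05
n 5413 slope along toolx 0.018 along y 0.005 mid face at z.087 [0.46854564 0.23679431] top z 0.14999873770579134
pad (476.50311279296875, 223.36729431152344) 59.241363525390625 8282 0.004224230196863077 mean [0.46862908 0.23849941 0.00421972]
t 14.1 pos [0.4757 0.2216 0.1448] rot [3.141  0.1414 2.0808] F [-0.42  0.34 -4.65] M [ 0.12  0.16 -0.06]
shift units [ 0.012 -0.007  0.062]
rz units -0.0014
```

The bar is upright (0.018 rad) and about 6 mm from the pad centre. I'll lower it in fine steps to contact.

{"name": "step_arm", "arguments": {
  "plan": [
    {"dx": 0.004, "dy": 0, "dz": 0.02, "rx": 0, "ry": 0, "rz": 0, "claw": 1},
    {"dx": 0.004, "dy": 0, "dz": 0.02, "rx": 0, "ry": 0, "rz": 0, "claw": 1},
    {"dx": 0, "dy": 0, "dz": 0.01, "rx": 0, "ry": 0, "rz": 0, "claw": 1},
    {"dx": 0, "dy": 0, "dz": 0, "rx": 0, "ry": 0, "rz": 0, "claw": 1}
  ]
}}

```text
time_s: 14.5
ee_pos: [0.4755, 0.2215, 0.1391]
eef_rot: [-3.141, 0.141, 2.081]
force: [0.1, 1.2, -4.8]
grip_width: 0.0554
grip_force: 20.0
```

Run:
```python
from h import *
feel(6)
```

```text
F,M mean [-0.31  0.46 -5.27  0.18  0.12  0.  ] sd [0.47 0.31 0.44 0.02 0.03 0.01]
pos [0.4755 0.2216 0.1394] gw 0.05562466941609192 gf 19.99948740005493 t 14.8
```

{"name": "step_arm", "arguments": {
  "plan": [
    {"dx": 0, "dy": 0, "dz": 0.01, "rx": 0, "ry": 0, "rz": 0, "claw": 1},
    {"dx": 0, "dy": 0, "dz": 0, "rx": 0, "ry": 0, "rz": 0, "claw": 1}
  ]
}}

```text
time_s: 15.0
ee_pos: [0.4758, 0.2214, 0.1388]
eef_rot: [3.141, 0.142, 2.081]
force: [-1.2, -0.6, 2.2]
grip_width: 0.0559
grip_force: 20.0
```

Run:
```python
from h import *
feel(6)
```

```text
F,M mean [-0.99 -0.28  3.85 -0.26  0.41 -0.05] sd [0.32 0.54 1.41 0.05 0.03 0.02]
pos [0.4758 0.2215 0.1388] gw 0.05562380604220571 gf 20.000854432582855 t 15.3
```

{"name": "step_arm", "arguments": {
  "plan": [
    {"dx": 0, "dy": 0, "dz": 0.01, "rx": 0, "ry": 0, "rz": 0, "claw": 1},
    {"dx": 0, "dy": 0, "dz": 0, "rx": 0, "ry": 0, "rz": 0, "claw": 1}
  ]
}}

```text
time_s: 15.5
ee_pos: [0.4763, 0.2215, 0.1386]
eef_rot: [3.139, 0.142, 2.081]
force: [-1.6, -1.9, 12.6]
grip_width: 0.0555
grip_force: 20.0
```

Run:
```python
from h import *
feel(6)
```

```text
F,M mean [-2.67 -0.95 12.44 -0.62  0.57 -0.07] sd [0.53 0.28 0.43 0.03 0.02 0.03]
pos [0.4763 0.2215 0.1386] gw 0.05542879066946576 gf 20.001820921897888 t 15.8
```

Contact is made, pressing at 12 N. I'll back off about 1.3 mm and ease the grip so it settles, then check.

{"name": "step_arm", "arguments": {
  "plan": [
    {"dx": 0, "dy": 0, "dz": -0.013, "rx": 0, "ry": 0, "rz": 0, "claw": 1},
    {"dx": 0, "dy": 0, "dz": 0, "rx": 0, "ry": 0, "rz": 0, "claw": 1}
  ]
}}

```text
time_s: 16.0
ee_pos: [0.4757, 0.2216, 0.1387]
eef_rot: [3.141, 0.141, 2.081]
force: [-0.0, 0.3, 1.9]
grip_width: 0.0556
grip_force: 20.0
```

Run:
```python
from h import *
feel(4)
```

```text
F,M mean [ 0.1  -0.14  2.79 -0.02 -0.   -0.03] sd [0.33 0.32 0.63 0.02 0.02 0.02]
pos [0.4757 0.2215 0.1387] gw 0.05570443468920391 gf 20.00037521123886 t 16.2
```

{"name": "step_arm", "arguments": {
  "plan": [
    {"dx": 0, "dy": 0, "dz": 0, "rx": 0, "ry": 0, "rz": 0, "claw": 1},
    {"dx": 0, "dy": 0, "dz": 0, "rx": 0, "ry": 0, "rz": 0, "claw": 1},
    {"dx": 0, "dy": 0, "dz": 0, "rx": 0, "ry": 0, "rz": 0, "claw": 1},
    {"dx": 0, "dy": 0, "dz": 0, "rx": 0, "ry": 0, "rz": 0, "claw": 1}
  ],
  "grip_force": 4
}}

```text
time_s: 16.6
ee_pos: [0.4756, 0.2215, 0.1387]
eef_rot: [3.141, 0.141, 2.081]
force: [1.0, 0.5, 2.4]
grip_width: 0.0561
grip_force: 4.0
```

Run:
```python
from h import *
feel(4); o=telemetry.get_obs(); p=viewer.camera("wrist"); w=world(p,o); face(p,w)
```

```text
F,M mean [ 0.68  0.05  2.89  0.07 -0.17  0.01] sd [0.28 0.55 0.79 0.01 0.02 0.02]
pos [0.4757 0.2215 0.1387] gw 0.05621147291554869 gf 4.000082910060883 t 16.8
n 5905 slope along toolx 0.016 along y 0.009 mid face at z.087 [0.46821782 0.23674084] top z 0.14999343309270358
```

Upright and resting on the pad. Opening gently.

{"name": "step_arm", "arguments": {
  "plan": [
    {"dx": 0, "dy": 0, "dz": 0, "rx": 0, "ry": 0, "rz": 0, "claw": 0.39},
    {"dx": 0, "dy": 0, "dz": 0, "rx": 0, "ry": 0, "rz": 0, "claw": 0.37},
    {"dx": 0, "dy": 0, "dz": 0, "rx": 0, "ry": 0, "rz": 0, "claw": 0.34},
    {"dx": 0, "dy": 0, "dz": 0, "rx": 0, "ry": 0, "rz": 0, "claw": 0.28},
    {"dx": 0, "dy": 0, "dz": 0, "rx": 0, "ry": 0, "rz": 0, "claw": 0.2},
    {"dx": 0, "dy": 0, "dz": 0, "rx": 0, "ry": 0, "rz": 0, "claw": 0.1},
    {"dx": 0, "dy": 0, "dz": 0, "rx": 0, "ry": 0, "rz": 0, "claw": 0},
    {"dx": 0, "dy": 0, "dz": 0, "rx": 0, "ry": 0, "rz": 0, "claw": 0}
  ]
}}

```text
time_s: 17.65
ee_pos: [0.4756, 0.2215, 0.1386]
eef_rot: [-3.142, 0.141, 2.081]
force: [0.1, 0.2, -0.4]
grip_width: 0.093
grip_force: 0.0
```

Run:
```python
from h import *
for _ in range(4):
    feel(2); o=telemetry.get_obs(); p=viewer.camera("wrist"); w=world(p,o); face(p,w)
```

```text
F,M mean [-0.17 -0.33 -0.57 -0.01  0.06  0.01] sd [0.33 0.6  0.38 0.   0.01 0.01]
pos [0.4756 0.2215 0.1387] gw 0.09377892068808898 gf 0.0 t 17.75
n 6479 slope along toolx -0.017 along y -0.007 mid face at z.087 [0.46861962 0.23386622] top z 0.14999008429126937
F,M mean [-0.12 -0.22  0.02  0.06  0.05 -0.01] sd [0.06 0.53 0.35 0.02 0.   0.01]
pos [0.4756 0.2214 0.1387] gw 0.09426620140871304 gf 0.0 t 17.9
n 6716 slope along toolx -0.032 along y -0.019 mid face at z.087 [0.46844947 0.23229397] top z 0.14999460408615034
F,M mean [ 0.42 -0.05 -0.1   0.01  0.1  -0.02] sd [0.11 0.06 0.01 0.03 0.01 0.  ]
pos [0.4756 0.2215 0.1387] gw 0.09410670325210518 gf 0.0 t 18.05
n 6645 slope along toolx -0.026 along y -0.028 mid face at z.087 [0.4677436  0.23239725] top z 0.14999125319897721
F,M mean [-0.06  0.14  0.03  0.03  0.06  0.01] sd [0.01 0.01 0.17 0.   0.01 0.02]
pos [0.4756 0.2215 0.1387] gw 0.09406878686787032 gf 0.0 t 18.2
n 6395 slope along toolx -0.012 along y -0.02 mid face at z.087 [0.46764063 0.23378359] top z 0.14999818558317848
```

It stands free and rocks within about 0.03 rad. Retreating along the fingers.

{"name": "step_arm", "arguments": {
  "plan": [
    {"dx": 0, "dy": 0, "dz": -0.08, "rx": 0, "ry": 0, "rz": 0, "claw": 0},
    {"dx": 0, "dy": 0, "dz": -0.15, "rx": 0, "ry": 0, "rz": 0, "claw": 0},
    {"dx": 0, "dy": 0, "dz": -0.2, "rx": 0, "ry": 0, "rz": 0, "claw": 0},
    {"dx": 0, "dy": 0, "dz": -0.25, "rx": 0, "ry": 0, "rz": 0, "claw": 0},
    {"dx": 0, "dy": 0, "dz": -0.25, "rx": 0, "ry": 0, "rz": 0, "claw": 0},
    {"dx": 0, "dy": 0, "dz": -0.25, "rx": 0, "ry": 0, "rz": 0, "claw": 0},
    {"dx": 0, "dy": 0, "dz": 0, "rx": 0, "ry": 0, "rz": 0, "claw": 0},
    {"dx": 0, "dy": 0, "dz": 0, "rx": 0, "ry": 0, "rz": 0, "claw": 0},
    {"dx": 0, "dy": 0, "dz": 0, "rx": 0, "ry": 0, "rz": 0, "claw": 0},
    {"dx": 0, "dy": 0, "dz": 0, "rx": 0, "ry": 0, "rz": 0, "claw": 0}
  ]
}}

```text
time_s: 19.25
ee_pos: [0.4672, 0.2357, 0.2545]
eef_rot: [-3.14, 0.141, 2.081]
force: [-0.3, -0.4, 0.6]
grip_width: 0.0943
grip_force: 0.0
```

{"name": "step_arm", "arguments": {
  "plan": [
    {"dx": 0, "dy": 0, "dz": 0, "rx": 0, "ry": 0, "rz": 0, "claw": 0},
    {"dx": 0, "dy": 0, "dz": 0, "rx": 0, "ry": 0, "rz": 0, "claw": 0},
    {"dx": 0, "dy": 0, "dz": 0, "rx": 0, "ry": 0, "rz": 0, "claw": 0},
    {"dx": 0, "dy": 0, "dz": 0, "rx": 0, "ry": 0, "rz": 0, "claw": 0},
    {"dx": 0, "dy": 0, "dz": 0, "rx": 0, "ry": 0, "rz": 0, "claw": 0},
    {"dx": 0, "dy": 0, "dz": 0, "rx": 0, "ry": 0, "rz": 0, "claw": 0},
    {"dx": 0, "dy": 0, "dz": 0, "rx": 0, "ry": 0, "rz": 0, "claw": 0},
    {"dx": 0, "dy": 0, "dz": 0, "rx": 0, "ry": 0, "rz": 0, "claw": 0},
    {"dx": 0, "dy": 0, "dz": 0, "rx": 0, "ry": 0, "rz": 0, "claw": 0},
    {"dx": 0, "dy": 0, "dz": 0, "rx": 0, "ry": 0, "rz": 0, "claw": 0}
  ]
}}

```text
time_s: 20.25
ee_pos: [0.4675, 0.236, 0.2555]
eef_rot: [-3.142, 0.141, 2.081]
force: [0.3, -0.9, 0.2]
grip_width: 0.0937
grip_force: 0.0
```

Run:
```python
from h import *
for _ in range(4):
    o=telemetry.get_obs(); p=viewer.camera("wrist"); w=world(p,o); face(p,w)
save(p,"wr5"); pad(p,w,[.475,.2215]); print(o["time_s"])
```

```text
n 2073 slope along toolx -0.021 along y -0.021 mid face at z.087 [0.46768729 0.23325122] top z 0.1499643962784414
n 2076 slope along toolx -0.02 along y -0.02 mid face at z.087 [0.46786001 0.23340334] top z 0.14995620020980005
n 2065 slope along toolx -0.019 along y -0.019 mid face at z.087 [0.46801729 0.23352261] top z 0.14992450740548285
n 2067 slope along toolx -0.018 along y -0.016 mid face at z.087 [0.46819058 0.23368931] top z 0.14999989455656218
pad (476.6115417480469, 223.88015747070312) 59.3401985168457 4527 0.0042106717391989235 mean [0.47087829 0.23758496 0.0042327 ]
20.4
```

View pics/wr5.png

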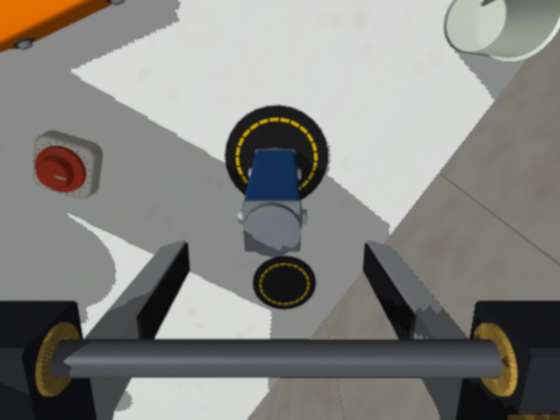

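The bar stands upright near the middle of the large pad (pad centre about (277,155)), about 10 mm off centre, tilted about 0.02 rad. Its slow rocking is dying out. The gripper is clear, so I'll wait another second and hand in.

{"name": "step_arm", "arguments": {
  "plan": [
    {"dx": 0, "dy": 0, "dz": 0, "rx": 0, "ry": 0, "rz": 0, "claw": 0},
    {"dx": 0, "dy": 0, "dz": 0, "rx": 0, "ry": 0, "rz": 0, "claw": 0},
    {"dx": 0, "dy": 0, "dz": 0, "rx": 0, "ry": 0, "rz": 0, "claw": 0},
    {"dx": 0, "dy": 0, "dz": 0, "rx": 0, "ry": 0, "rz": 0, "claw": 0},
    {"dx": 0, "dy": 0, "dz": 0, "rx": 0, "ry": 0, "rz": 0, "claw": 0},
    {"dx": 0, "dy": 0, "dz": 0, "rx": 0, "ry": 0, "rz": 0, "claw": 0},
    {"dx": 0, "dy": 0, "dz": 0, "rx": 0, "ry": 0, "rz": 0, "claw": 0},
    {"dx": 0, "dy": 0, "dz": 0, "rx": 0, "ry": 0, "rz": 0, "claw": 0},
    {"dx": 0, "dy": 0, "dz": 0, "rx": 0, "ry": 0, "rz": 0, "claw": 0},
    {"dx": 0, "dy": 0, "dz": 0, "rx": 0, "ry": 0, "rz": 0, "claw": 0}
  ]
}}

```text
time_s: 21.45
ee_pos: [0.4675, 0.236, 0.2555]
eef_rot: [-3.142, 0.141, 2.081]
force: [0.1, 0.6, 0.2]
grip_width: 0.0941
grip_force: 0.0
```

Run:
```python
from h import *
for _ in range(2):
    o=telemetry.get_obs(); p=viewer.camera("wrist"); face(p,world(p,o))
print(hand_in())
```

```text
n 2054 slope along toolx -0.017 along y -0.016 mid face at z.087 [0.46784591 0.23364471] top z 0.1499769092101644
n 2071 slope along toolx -0.018 along y -0.018 mid face at z.087 [0.46784362 0.23355299] top z 0.14999260538746695
the job is handed in; nothing more can be done
None
```

The ballast stands by itself, heavy end down, about 10 mm from the centre of the larger pad and tilted about 0.02 rad; I handed it in at about 21.5 s with the gripper clear, and no verdict was returned.

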